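# Stack the drying trays on spacer sticks

### The job

Stack the upper tray (the one with the handle) over the lower tray of fresh wax blocks so that it rests clear of them. First lay one of the two thick spacer sticks across the middle of each bare end strip of the lower tray, square to the tray; then set the upper tray down level on both sticks, centred over the lower tray and lined up with it. Set things down rather than dropping them, do not touch the wax blocks, and leave the lower tray where it stands.

Things in the scene. Friction and masses are not known exactly. Their poses are not given: they have to be found in the camera images.
- lower_tray: flat dark steel tray without handle, 120 (x) by 240 mm (y), 0.9 kg, loose on the bench on rubber feet; origin at the centre of its underside (bench level); top face 8 mm up. Ribs run across it (along x) at y = +77 and -77 mm, 4 mm wide, 3 mm high; between them stand three wax blocks, outside them lies a bare strip at each end, from 79 mm to the edge at 120 mm.
- strip_a (a point): middle of the bare end strip on the lower tray's +y end, on its top face (tray x = 0, y = +100 mm, 8 mm above the bench); axes as the lower tray
- strip_b (a point): middle of the bare end strip on the lower tray's -y end, on its top face (tray x = 0, y = -100 mm, 8 mm above the bench); axes as the lower tray
- stick_1: thick spacer stick: grey plastic bar with black end caps, 120 mm long, 20 mm wide and 20 mm high, 60 g, lying flat on the bench; origin at the CENTRE of the bar (10 mm above its underside); x along its length, z up at the start. Same as its twin: either may go on either strip. Grasp it across its 20 mm width from above.
- stick_2: thick spacer stick: grey plastic bar with black end caps, 120 mm long, 20 mm wide and 20 mm high, 60 g, lying flat on the bench; origin at the CENTRE of the bar (10 mm above its underside); x along its length, z up at the start. Same as its twin: either may go on either strip. Grasp it across its 20 mm width from above.
- stick_thin: odd thin stick: looks like the other two from above (120 x 20 mm) but is only 10 mm high, too low to clear the 13 mm wax blocks; origin at its centre, 5 mm above its underside; x along its length. Not needed.
- upper_tray: steel tray, 110 (x) by 230 mm (y), 10 mm rim, about 0.4 kg, four empty moulds fixed near its ends (16 mm high); origin at the centre of its flat underside, z up. Handle: straight black bar over the tray's centre, 12 mm wide (x), 100 long (y), 40 to 52 mm above the underside, a post at y = +45 and -45 mm. Held at mid-bar it hangs level. Either way round will do.
- wax_block_1: green plastic frame filled with white wax, 28 x 41 x 13 mm, loose on the lower tray; origin at the centre of its underside. Fresh: not to be touched. The three stand side by side with their 41 mm sides along the tray's x; this one at tray y = -34 mm; their tops are 21 mm above the bench.
- wax_block_2: green plastic frame filled with white wax, 28 x 41 x 13 mm, loose on the lower tray; origin at the centre of its underside. Fresh: not to be touched. The three stand side by side with their 41 mm sides along the tray's x; this one at tray y = 0 mm; their tops are 21 mm above the bench.
- wax_block_3: green plastic frame filled with white wax, 28 x 41 x 13 mm, loose on the lower tray; origin at the centre of its underside. Fresh: not to be touched. The three stand side by side with their 41 mm sides along the tray's x; this one at tray y = +34 mm; their tops are 21 mm above the bench.
Things that resemble listed ones, but are neither listed nor needed, are in the scene too. Leave any pink, red or yellow look-alike of the stick_2 alone.

How it is judged:
By the outcome, as a careful person would: the job done as asked, in the order asked, and still so for the second after the job is handed in, with the robot touching nothing.
It also fails if it takes over 67 s, if anything falls off the work surface, if the arm or the gripper's body presses on something with over 40 N, if the wrist force passes 120 N, or if a joint passes its speed limit or range.

### The arm

A 6-joint arm with a two-finger parallel gripper is mounted at the origin on a cart in front of the work surface, level with it; the furniture and walls round the work are solid. World frame = base frame: x ahead of the robot, y to its left, z up, the work surface at z = 0. Lengths are in m, angles in rad, forces in N, time in s.
With the tool pointing down it reaches from about 0.4 to 0.825 m from the base axis. Payload 7 kg.
Tool frame: the origin (TCP) lies on the centre line of the jaws, within the pads' length; the fingertips stand tip_reach ahead of it and the grasp point (between the pads) is the TCP (tip_reach is the distance from the TCP to the fingertips, in m); z points along the fingers, y is the line along which they close (so a half turn about z gives the same grasp; the last joint's range is limited). The gripper opens to 88 mm and grips with 3 to 60 N. Pads are 19 mm wide; open, the fingers measure 130 mm over their backs; the gripper's body (78 mm by 193 mm) begins 47 mm behind the grasp point.
Start: joints at [1.449, 0.359, 0.012, 0, -1.224, -0.288], TCP at [0.269, 0.619, 0.246] pointing down, gripper open.
Joint ranges: [-3.07, 3.07], [-1.43, 2.12], [-1.02, 1.25], [-3.03, 1.67], [-3.05, -0], [-3.03, 3.03]. Speed limits (rad/s): [2.39, 2.39, 3.01, 3.14, 3.14, 3.14].

### API

Orientations are given as [roll, pitch, yaw] about the fixed x, y, z axes, in that order (R = Rz(yaw) Ry(pitch) Rx(roll)).
In Python, from station import get_state, grab_frame, calibration, job_done, find_in, mark_of, tip_reach gives the robot as it stands.
- The arm moves only by the shell command python3 -m handwheel 'ROWS' [OPENING] [FORCE]. ROWS is JSON, a list of rows, each an object with "delta_pos": the shift along the world's x, y, z in units of 30 mm (1.0 is 30 mm), a list of three; "dr": the turn, a rotation vector about the world's x, y, z in degrees, a list of three. In form: [{"delta_pos": [tx, ty, tz], "dr": [rx, ry, rz]}, ...]. A call has 1 to 10 rows; each row shifts and turns the commanded pose from where the row before left it; what a row does not reach is not made up. A row lasts 1/10 s, in which the tool goes at most 50 mm and 8.59 degrees, less where a joint would pass 70% of its speed; a pose out of reach is approached as far as the arm can. A call is refused whole if a number of a shift passes 1 or a number of a turn 8.59, either way. A call with a gripper value outside its range is refused whole. OPENING is the closure, from -1 (fully open) to 1 (shut), set as the call begins (- or left out, the last holds). The fingers move at their own pace and stop on an object; FORCE is the grip in N (left out, the last holds). Time passes only in rows, so rows that do not move let the fingers close. It gives the time, the measured TCP pose, the force, the opening and the grip force at its end, in the units of the state.
- get_state(): the state, without advancing time (a new reading comes with each control period).
- grab_frame(name): name is "scene" or "top" or "wrist"; returns the picture (420x560x3 uint8, red, green, blue); there is no depth.
- calibration(name): a dict with "fx", "fy", "cx", "cy" (pixels), "extrinsics" (4x4, takes a point from world to camera coordinates). Camera axes: x right, y down, z forward; pixel columns grow to the right and rows downward; lengths in m; the calibration is good to about 2 mm. A picture is of the moment at which its call begins: read the wrist's pose just before it. calibration takes no time and is no camera call; for the wrist camera it gives the pose at the moment of the call.
- job_done(): hands the job in; it is judged then, once.
Trained networks look in the newest picture that a camera, given by its name, has taken for a name from the list of things; names that differ only in an ending like _2 or _b are one class to them, and where a whole thing is asked for, a point or a joint stands for the part that bears it (a point fixed in the world has none). Each returns a list of dicts, best first, with "conf" (0 to 1); they miss things now and then, are a little off and sometimes report something else, mostly with a low value. They report only what shows in the picture. A call takes as long as a camera call. They do not tell look-alikes from the thing itself.
- find_in(camera, query): "location" ([column, row] in pixels, amid what is visible of it).
- mark_of(camera, query): "location" ([column, row] in pixels: a listed point, or the origin of a listed thing).
The state is a dict: "t": time; "q": joint angles; "qd": joint speeds; "joint_efforts": joint torques, N m; "eef_pos": TCP position; "ee_rot": TCP orientation; "force": force on the tool from outside, world axes, zero at the start; "moment": the same for the moment, N m; "width": finger opening in m; "gripper_force": force on a finger pad.
Only numpy, scipy, OpenCV 4.12 (cv2) and the standard library are available. Lean on these libraries where they do the work, as an engineer would, in place of code of your own. Each camera call takes 0.05 s, during which the arm holds its last target. There are 200 camera calls.

## Working session

There is one attempt and no reset: what is moved stays moved. The work goes in short steps, Python scripts to look and compute and a shell command to move; the robot and the scene stay as the last step left them, time stands still between calls to the robot, and variables do not carry over. Pictures are saved under pics/ and viewed, at most 10 in all, crops included, and the job is handed in when it is done.

```bash
mkdir -p pics; ls; python3 - <<'E'
from station import *
import cv2,numpy as np
s=get_state();print(s['t'],s['eef_pos'],s['ee_rot'],s['width'],tip_reach)
ims=[]
for n in ['top','scene']:
    im=grab_frame(n);cv2.imwrite(f'pics/{n}0.png',im[:,:,::-1])
    c=calibration(n);print(n,c['fx'],c['fy'],c['cx'],c['cy'],np.round(c['extrinsics'],3).tolist())
    for q in ['lower_tray','strip_a','stick_1','stick_thin','upper_tray','wax_block_1']:
        print(n,q,[(np.round(d['location']).tolist(),round(d['conf'],2)) for d in mark_of(n,q)])
print(get_state()['t'])
E
```

```text
pics
0.0 [0.26877884 0.6187023  0.24462352] [ 3.13997462e+00 -1.32723794e-04 -4.09903369e-01] 0.08756078471732101 0.019
top 395.4858798048481 395.4858798048481 276.2560050955279 212.06410997320978 [[0.028, -0.999, 0.023, 0.107], [-0.996, -0.03, -0.089, 0.569], [0.09, -0.02, -0.996, 1.186], [0.0, 0.0, 0.0, 1.0]]
top lower_tray [([300.0, 228.0], 0.89)]
top strip_a [([269.0, 223.0], 0.71), ([329.0, 233.0], 0.68)]
top stick_1 [([190.0, 151.0], 0.64), ([112.0, 261.0], 0.58), ([210.0, 229.0], 0.54), ([212.0, 202.0], 0.49)]
top stick_thin [([209.0, 265.0], 0.78)]
top upper_tray [([420.0, 220.0], 0.95)]
top wax_block_1 [([303.0, 226.0], 0.7), ([311.0, 227.0], 0.61), ([291.0, 228.0], 0.49)]
scene 516.866929780385 516.866929780385 275.47675797811934 202.17525963493839 [[-0.98, 0.198, -0.004, 0.522], [0.153, 0.743, -0.652, -0.138], [-0.127, -0.639, -0.759, 1.738], [0.0, 0.0, 0.0, 1.0]]
scene lower_tray [([285.0, 193.0], 0.73)]
scene strip_a [([288.0, 219.0], 0.89), ([279.0, 170.0], 0.56)]
scene stick_1 [([280.0, 270.0], 0.79), ([302.0, 263.0], 0.79), ([227.0, 302.0], 0.78), ([380.0, 356.0], 0.72), ([352.0, 303.0], 0.71)]
scene stick_thin [([341.0, 252.0], 0.68)]
scene upper_tray [([250.0, 121.0], 0.72)]
scene wax_block_1 [([284.0, 191.0], 0.67), ([283.0, 198.0], 0.62), ([278.0, 188.0], 0.4)]
0.7
```

View pics/top0.png

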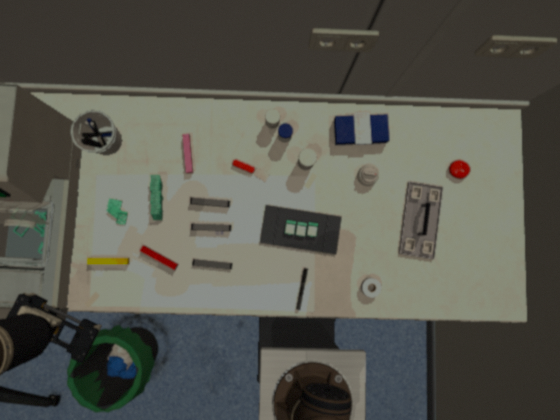

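View pics/scene0.png

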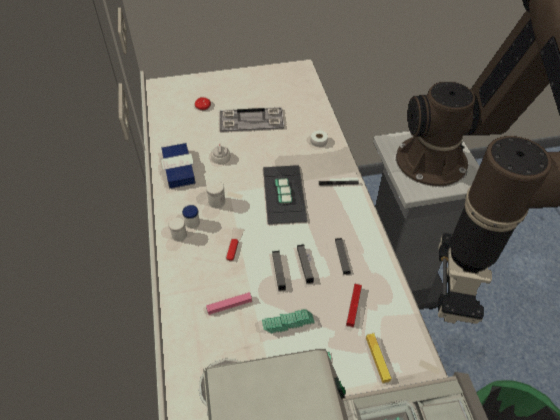

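The top view shows the lower tray at (300,229), the upper tray at (420,220), and three grey sticks at (210,202), (211,228) and (212,265). The pink (187,153), red (158,258) and yellow (108,261) bars are look-alikes. The network takes (212,265) for the thin one, so I'll confirm that in an enlarged crop.

```bash
cat > h.py <<'E'
from station import *
import cv2,numpy as np
def cal(n):
    c=calibration(n);E=np.array(c['extrinsics']);K=np.array([[c['fx'],0,c['cx']],[0,c['fy'],c['cy']],[0,0,1]]);return K,E
def to_plane(px,z,KE):
    K,E=KE;R,t=E[:3,:3],E[:3,3];o=-R.T@t;px=np.atleast_2d(px).astype(float)
    d=(R.T@np.linalg.inv(K)@np.c_[px,np.ones(len(px))].T).T
    return o+d*((z-o[2])/d[:,2])[:,None]
def proj(P,KE):
    K,E=KE;p=(K@(E[:3,:3]@np.atleast_2d(P).T+E[:3,3:])).T;return p[:,:2]/p[:,2:]
def rect_world(mask,seed,z,KE,r=3):
    n,l=cv2.connectedComponents(mask.astype(np.uint8))
    w=l[seed[1]-r:seed[1]+r+1,seed[0]-r:seed[0]+r+1];w=w[w>0]
    k=np.bincount(w).argmax();ys,xs=np.where(l==k)
    P=to_plane(np.c_[xs,ys],z,KE)[:,:2]
    (c,s,a)=cv2.minAreaRect((P*1000).astype(np.float32))
    if s[0]<s[1]: a+=90;s=s[::-1]
    a=(a+90)%180-90
    return np.round(c,1),np.round(s,1),round(a,1) # mm, long-axis angle deg from world x
E
python3 - <<'E'
from h import *
im=cv2.imread('pics/top0.png');hsv=cv2.cvtColor(im,cv2.COLOR_BGR2HSV);KE=cal('top')
dark=(hsv[:,:,2]<135)
print('bench V',hsv[240,240],'stick',hsv[202,210],hsv[265,212],'tray',hsv[212,300],'up',hsv[220,412])
for nm,s,z in [('s202',(210,202),.02),('s228',(211,228),.02),('s265',(212,265),.01),('low',(270,230),.008),('up',(412,220),.01)]:
    try: print(nm,*rect_world(dark,s,z,KE))
    except Exception as e: print(nm,e)
sc=cv2.imread('pics/scene0.png');a=sc[235:300,260:365]
b=im[185:280,180:240]
cv2.imwrite('pics/crop.png',np.hstack([cv2.resize(a,None,fx=5,fy=5,interpolation=2)[:325],cv2.resize(b,(205,325),interpolation=2)]))
E
```

```text
bench V [ 55  11 144] stick [16 38 74] [17 35 66] tray [15 22 46] up [14 35 94]
s202 [582.5 330. ] [133.3  50.9] 87.1
s228 [506.9 323.4] [132.7  48.6] 89.7
s265 [399.4 315.3] [130.2  37.6] 85.5
low [509.1  24.2] [296.3 140. ] 82.2
up [ 552.7 -325.4] [247.  123.7] -7.4
```

View pics/crop.png

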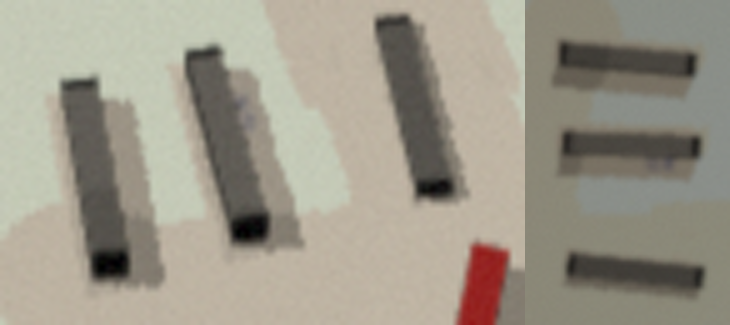

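The crop confirms it. The right-hand stick (scene (341,252), top (212,265)) has a thin cap and a short shadow, so it is the thin one. The other two, at top (210,202) and (211,228), have 20 mm caps and are stick_1 and stick_2. Next I'll refine the poses without the shadows.

```bash
python3 - <<'E'
from h import *
im=cv2.imread('pics/top0.png');v=cv2.cvtColor(im,cv2.COLOR_BGR2HSV)[:,:,2];KE=cal('top')
for th in (88,95,102):
  for nm,s,z in [('s202',(210,202),.018),('s228',(211,228),.018),('low',(270,230),.008)]:
    print(th,nm,*rect_world(v<th,s,z,KE))
print('strips',to_plane([[269,223],[329,233]],.008,KE)[:,:2].round(4).tolist(),'low',to_plane([[300,228]],0,KE).round(4),'up',to_plane([[420,220]],0.0,KE).round(4),'sticks',to_plane([[210,229],[212,202]],.01,KE).round(4).tolist())
E
python3 -m handwheel '[{"delta_pos":[1,-0.9,0],"dr":[0,0,-8]},{"delta_pos":[1,-0.9,0],"dr":[0,0,-8]},{"delta_pos":[1,-0.9,0],"dr":[0,0,-8]},{"delta_pos":[1,-0.9,0],"dr":[0,0,-8]},{"delta_pos":[1,-0.9,0],"dr":[0,0,-8]},{"delta_pos":[1,-0.9,0],"dr":[0,0,-8]},{"delta_pos":[1,-0.9,0],"dr":[0,0,-8]},{"delta_pos":[1,-0.9,0],"dr":[0,0,-8]},{"delta_pos":[1,-1,-1],"dr":[0,0,-2.5]},{"delta_pos":[0,-1,-1],"dr":[0,0,0]}]'
```

```text
88 s202 [589.8 329.4] [121.6  22.3] 85.8
88 s228 [513.2 323. ] [119.6  19.8] 89.4
88 low [515.1  47.5] [238.7 121.1] 82.9
95 s202 [590.3 329.4] [121.3  23.8] 86.8
95 s228 [513.2 321.9] [122.2  23.2] 87.8
95 low [514.4  47.8] [240.  124.2] 82.6
102 s202 [584.8 329.9] [121.6  35.3] 86.8
102 s228 [511.7 322.8] [124.7  30.5] -88.4
102 low [514.1  47.4] [241.4 125.1] 82.8
strips [[0.5328, 0.1448], [0.5072, -0.0417]] low [[0.5205 0.0478 0.    ]] up [[ 0.5565 -0.3291  0.    ]] sticks [[0.5089, 0.3255, 0.01], [0.5925, 0.3228, 0.01]]
t: 1.7
eef_pos: [0.5409, 0.3433, 0.1864]
ee_rot: [-3.139, 0.002, -1.574]
force: [-0.4, 0.1, -1.4]
width: 0.0877
gripper_force: 0.0
```

```bash
python3 - <<'E'
from h import *
KE=cal('wrist');im=grab_frame('wrist');cv2.imwrite('pics/w1.png',im[:,:,::-1]);print(get_state()['eef_pos'])
for q in ['stick_1']:
    print(q,[(np.round(d['location']).tolist(),round(d['conf'],2),to_plane(d['location'],.01,KE)[0,:2].round(4)) for d in mark_of('wrist',q)])
v=cv2.cvtColor(im,cv2.COLOR_RGB2HSV)[:,:,2]
for P in ([.59,.329,.02],[.513,.323,.02]):
    p=proj(P,KE)[0].round().astype(int);print(p)
    for th in (85,92):
        try: print(th,v[p[1],p[0]],*rect_world(v<th,p,.019,KE))
        except Exception as e: print(e)
E
```

```text
[0.53624526 0.33715785 0.17992715]
stick_1 [([303.0, 169.0], 0.66, array([0.515 , 0.3226])), ([394.0, 312.0], 0.66, array([0.4145, 0.4786])), ([221.0, 176.0], 0.59, array([0.594 , 0.3294]))]
[224 177]
attempt to get argmax of an empty sequence
92 91 [590.  328.8] [0. 0.] 0.0
[306 171]
attempt to get argmax of an empty sequence
attempt to get argmax of an empty sequence
```

View pics/w1.png

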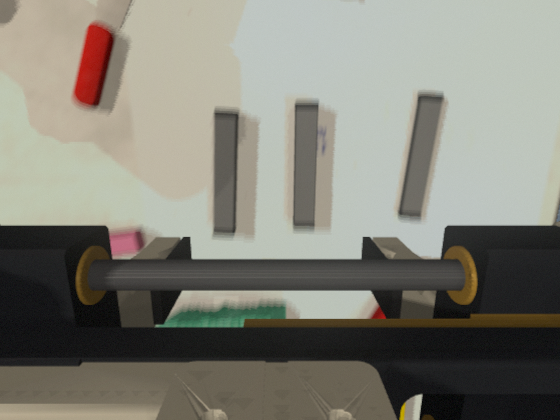

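The wrist view shows the two thick sticks at (226,172) and (306,163) and the thin one at (422,155). I'll measure them here.

```bash
python3 - <<'E'
from h import *
KE=cal('wrist');im=cv2.imread('pics/w1.png');v=cv2.cvtColor(im,cv2.COLOR_BGR2HSV)[:,:,2]
for p in ((226,172),(306,163)):
    for th in (105,115,125): print(th,*rect_world(v<th,p,.02,KE))
print(get_state()['eef_pos'],get_state()['ee_rot'])
E
```

```text
105 [581.3 320.3] [112.1  20.4] 86.6
115 [581.3 320.5] [114.2  20.6] 86.6
125 [581.2 320.8] [115.3  21.5] 87.1Traceback (most recent call last):
  File "<stdin>", line 4, in <module>
  File "h.py", line 14, in rect_world
    k=np.bincount(w).argmax();ys,xs=np.where(l==k)
ValueError: attempt to get argmax of an empty sequence
```

```bash
python3 - <<'E'
from h import *
KE=cal('wrist');im=grab_frame('wrist')
v=cv2.cvtColor(im,cv2.COLOR_RGB2HSV)[:,:,2];print(get_state()['eef_pos'],get_state()['ee_rot'])
for P in ([.59,.323,.02],[.513,.323,.02]):
    p=proj(P,KE)[0].round().astype(int)
    for th in (105,115,125):
        try:print(p,th,*rect_world(v<th,p,.02,KE,6))
        except Exception as e: print(e)
E
```

```text
[0.53722214 0.34136904 0.18446892] [ 3.13824832 -0.00323087 -1.57321737]
[216 178] 105 [589.8 331.5] [120.2  22.2] 86.7
[216 178] 115 [589.8 331.5] [120.5  22.2] 86.7
[216 178] 125 [589.7 331.5] [120.7  22.4] 86.7
[300 177] 105 [514.5 324.7] [119.8  20.5] 89.3
[300 177] 115 [514.5 324.8] [119.7  21.3] 89.6
[300 177] 125 [511.4 324.8] [119.7  27.4] 89.7
```

```bash
python3 -m handwheel '[{"delta_pos":[0.9,-0.2,-0.6],"dr":[0,0,-1.6]},{"delta_pos":[0.85,-0.15,-0.7],"dr":[0,0,-1.6]},{"delta_pos":[0,0,-0.8],"dr":[0,0,0]},{"delta_pos":[0,0,-0.8],"dr":[0,0,0]},{"delta_pos":[0,0,-0.8],"dr":[0,0,0]},{"delta_pos":[0,0,0],"dr":[0,0,0]},{"delta_pos":[0,0,0],"dr":[0,0,0]},{"delta_pos":[0,0,0],"dr":[0,0,0]}]'; python3 -c "
from h import *
s=get_state();print(s['eef_pos'],np.degrees(s['ee_rot']))"
```

```text
t: 2.65
eef_pos: [0.5912, 0.335, 0.0778]
ee_rot: [-3.139, 0.002, -1.625]
force: [-0.3, 0.0, 0.2]
width: 0.0873
gripper_force: 0.0
[0.59117072 0.33499284 0.07778025] [-1.79869561e+02  1.05534536e-01 -9.31206579e+01]
```

```bash
python3 -m handwheel '[{"delta_pos":[0,-0.15,-0.6],"dr":[0,0,0]},{"delta_pos":[0,0,-0.6],"dr":[0,0,0]},{"delta_pos":[0,0,-0.5],"dr":[0,0,0]},{"delta_pos":[0,0,0],"dr":[0,0,0]},{"delta_pos":[0,0,0],"dr":[0,0,0]},{"delta_pos":[0,0,0],"dr":[0,0,0]}]'; python3 -m handwheel '[{"delta_pos":[0,0,0],"dr":[0,0,0]},{"delta_pos":[0,0,0],"dr":[0,0,0]},{"delta_pos":[0,0,0],"dr":[0,0,0]},{"delta_pos":[0,0,0],"dr":[0,0,0]},{"delta_pos":[0,0,0],"dr":[0,0,0]},{"delta_pos":[0,0,0],"dr":[0,0,0]},{"delta_pos":[0,0,0],"dr":[0,0,0]},{"delta_pos":[0,0,0],"dr":[0,0,0]}]' 1 25
```

```text
t: 3.25
eef_pos: [0.591, 0.3299, 0.0259]
ee_rot: [-3.14, 0.001, -1.626]
force: [-0.4, -0.3, 1.1]
width: 0.0874
gripper_force: 0.0
t: 4.05
eef_pos: [0.5903, 0.3292, 0.0246]
ee_rot: [3.142, -0.0, -1.626]
force: [-0.2, 0.1, 0.8]
width: 0.029
gripper_force: 0.0
```

```bash
python3 -m handwheel '[{"delta_pos":[0,0,0],"dr":[0,0,0]},{"delta_pos":[0,0,0],"dr":[0,0,0]},{"delta_pos":[0,0,0],"dr":[0,0,0]},{"delta_pos":[0,0,0],"dr":[0,0,0]}]'; python3 -m handwheel '[{"delta_pos":[0,0,0.3],"dr":[0,0,0]},{"delta_pos":[0,0,0.5],"dr":[0,0,0]},{"delta_pos":[0,0,0.8],"dr":[0,0,0]},{"delta_pos":[0,0,0.8],"dr":[0,0,0]},{"delta_pos":[0,0,0.8],"dr":[0,0,0]},{"delta_pos":[0,0,0.3],"dr":[0,0,0]}]'
```

```text
t: 4.45
eef_pos: [0.5903, 0.3292, 0.0247]
ee_rot: [-3.142, 0.0, -1.626]
force: [-0.1, 0.9, 0.2]
width: 0.0197
gripper_force: 25.0
t: 5.05
eef_pos: [0.5916, 0.3302, 0.1342]
ee_rot: [-3.137, 0.003, -1.626]
force: [-0.0, 1.0, -0.8]
width: 0.0197
gripper_force: 25.0
```

```bash
python3 -m handwheel '[{"delta_pos":[-0.5,-0.75,0.2],"dr":[0,0,8.5]},{"delta_pos":[-0.5,-0.75,0.2],"dr":[0,0,8.5]},{"delta_pos":[-0.5,-0.75,0.2],"dr":[0,0,8.5]},{"delta_pos":[-0.5,-0.75,0.2],"dr":[0,0,8.5]},{"delta_pos":[-0.5,-0.75,0.2],"dr":[0,0,8.5]},{"delta_pos":[-0.5,-0.75,0.2],"dr":[0,0,8.5]},{"delta_pos":[-0.5,-0.75,0.2],"dr":[0,0,8.5]},{"delta_pos":[-0.5,-0.75,0.2],"dr":[0,0,8.5]},{"delta_pos":[-0.5,-0.75,0.2],"dr":[0,0,8.5]},{"delta_pos":[-0.5,-0.75,0.2],"dr":[0,0,8.5]}]'; python3 -m handwheel '[{"delta_pos":[0,0,0],"dr":[0,0,1]},{"delta_pos":[0,0,0],"dr":[0,0,0]},{"delta_pos":[0,0,0],"dr":[0,0,0]},{"delta_pos":[0,0,0],"dr":[0,0,0]}]'
python3 - <<'E'
from h import *
s=get_state();KE=cal('wrist');im=grab_frame('wrist');cv2.imwrite('pics/w2.png',im[:,:,::-1])
print(s['eef_pos'],np.degrees(s['ee_rot']))
for q,z in [('lower_tray',0),('strip_a',.008),('wax_block_1',.008)]:
    print(q,[(np.round(d['location']).tolist(),round(d['conf'],2),to_plane(d['location'],z,KE)[0,:2].round(4)) for d in mark_of('wrist',q)])
v=cv2.cvtColor(im,cv2.COLOR_RGB2HSV)[:,:,2]
p=proj([.54,.145,.008],KE)[0].round().astype(int);print(p)
for th in (60,75,90):
    try:print(th,*rect_world(v<th,p,.008,KE,6))
    except Exception as e: print(e)
np.savez('w2.npz',K=KE[0],E=KE[1])
E
```

```text
t: 6.05
eef_pos: [0.4395, 0.1033, 0.1903]
ee_rot: [-3.141, -0.0, -0.137]
force: [0.6, -0.7, -1.5]
width: 0.0197
gripper_force: 25.0
t: 6.45
eef_pos: [0.4406, 0.1047, 0.1895]
ee_rot: [3.141, 0.0, -0.126]
force: [-0.4, -0.2, 0.2]
width: 0.0194
gripper_force: 25.0
[0.44060115 0.1047228  0.18947654] [ 1.79983613e+02  1.82478168e-02 -7.23131021e+00]
lower_tray [([326.0, 106.0], 0.76, array([0.5135, 0.0481]))]
strip_a [([221.0, 101.0], 0.78, array([0.5305, 0.1456])), ([432.0, 104.0], 0.75, array([ 0.5031, -0.0489]))]
wax_block_1 [([291.0, 103.0], 0.96, array([0.5202, 0.081 ])), ([327.0, 104.0], 0.78, array([0.5151, 0.0479])), ([365.0, 97.0], 0.57, array([0.5171, 0.0121]))]
[220  90]
attempt to get argmax of an empty sequence
attempt to get argmax of an empty sequence
90 [515.3  48.3] [237.2 117.6] 82.7
```

View pics/w2.png

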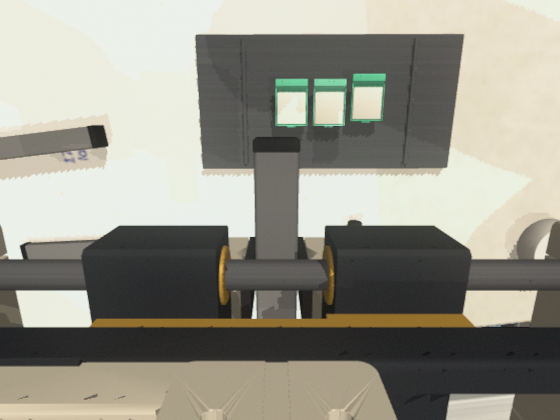

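Tray centre is (515.2, 48.2) mm with yaw −7.3°, and both cameras agree on it. strip_a works out at (527.9, 147.4). The held stick lies square in the picture, with its far end at (277,140).

```bash
python3 - <<'E'
from h import *
d=np.load('w2.npz');KE=(d['K'],d['E']);a=np.radians(-7.2);u=np.array([np.cos(a),np.sin(a),0]);n=np.array([-u[1],u[0],0])
for o in (-3,-1.5,0,1.5):
  c=np.array([.4406,.1047,0])+u*(.060+o/1e3)
  print(o,[proj(c+n*s+[0,0,.165+z],KE)[0].round().tolist() for s in(-.01,.01) for z in (0,.02)])
E
python3 -m handwheel '[{"delta_pos":[0.6,0.3,-0.2],"dr":[0,0,0]},{"delta_pos":[0.8,0.4,-0.3],"dr":[0,0,0]},{"delta_pos":[0.8,0.4,-0.5],"dr":[0,0,0]},{"delta_pos":[0.75,0.32,-0.8],"dr":[0,0,0]},{"delta_pos":[0,0,-0.8],"dr":[0,0,0]},{"delta_pos":[0,0,-0.8],"dr":[0,0,0]},{"delta_pos":[0,0,-0.6],"dr":[0,0,0]},{"delta_pos":[0,0,0],"dr":[0,0,0]},{"delta_pos":[0,0,0],"dr":[0,0,0]},{"delta_pos":[0,0,0],"dr":[0,0,0]}]'
```

```text
-3 [[298.0, 140.0], [301.0, 143.0], [257.0, 140.0], [255.0, 143.0]]
-1.5 [[298.0, 137.0], [301.0, 140.0], [257.0, 137.0], [254.0, 140.0]]
0 [[298.0, 134.0], [301.0, 136.0], [257.0, 134.0], [254.0, 136.0]]
1.5 [[298.0, 131.0], [301.0, 132.0], [257.0, 131.0], [254.0, 133.0]]
t: 7.65
eef_pos: [0.5296, 0.1473, 0.0708]
ee_rot: [-3.141, -0.001, -0.125]
force: [-0.1, 0.2, -0.6]
width: 0.0199
gripper_force: 25.0
```

```bash
python3 -m handwheel '[{"delta_pos":[0,0,-0.4],"dr":[0,0,0]},{"delta_pos":[0,0,-0.4],"dr":[0,0,0]},{"delta_pos":[0,0,-0.2],"dr":[0,0,0]},{"delta_pos":[0,0,-0.1],"dr":[0,0,0]},{"delta_pos":[0,0,0],"dr":[0,0,0]},{"delta_pos":[0,0,0],"dr":[0,0,0]},{"delta_pos":[0,0,0],"dr":[0,0,0]}]'; python3 -m handwheel '[{"delta_pos":[0,0,-0.05],"dr":[0,0,0]},{"delta_pos":[0,0,-0.05],"dr":[0,0,0]},{"delta_pos":[0,0,0],"dr":[0,0,0]},{"delta_pos":[0,0,0],"dr":[0,0,0]}]'
```

```text
t: 8.35
eef_pos: [0.529, 0.147, 0.037]
ee_rot: [-3.141, -0.0, -0.125]
force: [0.3, 0.5, -0.8]
width: 0.0198
gripper_force: 25.0
t: 8.75
eef_pos: [0.5288, 0.1468, 0.0337]
ee_rot: [3.142, 0.0, -0.125]
force: [-0.5, 0.2, -0.6]
width: 0.0197
gripper_force: 25.0
```

```bash
python3 -m handwheel '[{"delta_pos":[0,0,-0.03],"dr":[0,0,0]},{"delta_pos":[0,0,-0.02],"dr":[0,0,0]},{"delta_pos":[0,0,0],"dr":[0,0,0]},{"delta_pos":[0,0,0],"dr":[0,0,0]}]'
```

```text
t: 9.15
eef_pos: [0.5289, 0.1468, 0.0326]
ee_rot: [-3.142, -0.0, -0.125]
force: [-1.6, 0.6, 4.2]
width: 0.0198
gripper_force: 25.0
```

```bash
python3 -m handwheel '[{"delta_pos":[0,0,0],"dr":[0,0,0]},{"delta_pos":[0,0,0],"dr":[0,0,0]},{"delta_pos":[0,0,0],"dr":[0,0,0]},{"delta_pos":[0,0,0],"dr":[0,0,0]}]' 0.3;  python3 -m handwheel '[{"delta_pos":[0,0,0.2],"dr":[0,0,0]},{"delta_pos":[0,0,0.4],"dr":[0,0,0]},{"delta_pos":[0,0,0.8],"dr":[0,0,0]},{"delta_pos":[0,0,1],"dr":[0,0,0]},{"delta_pos":[-0.5,0,1],"dr":[0,0,0]},{"delta_pos":[-1,0,0.8],"dr":[0,0,0]},{"delta_pos":[-1,0,0],"dr":[0,0,0]},{"delta_pos":[-0.7,0,0],"dr":[0,0,0]},{"delta_pos":[0,0,0],"dr":[0,0,0]},{"delta_pos":[0,0,0],"dr":[0,0,0]}]' -1
python3 - <<'E'
from h import *
KE=cal('wrist');im=grab_frame('wrist');cv2.imwrite('pics/w3.png',im[:,:,::-1]);print(get_state()['eef_pos'])
v=cv2.cvtColor(im,cv2.COLOR_RGB2HSV)[:,:,2]
p=proj([.5279,.1474,.028],KE)[0].round().astype(int);print(p,v[p[1],p[0]])
for q,z in [('stick_1',.018),('lower_tray',0)]:
    print(q,[(np.round(d['location']).tolist(),round(d['conf'],2),to_plane(d['location'],z,KE)[0,:2].round(4)) for d in mark_of('wrist',q)])
np.savez('w3.npz',K=KE[0],E=KE[1])
E
```

```text
t: 9.55
eef_pos: [0.5288, 0.1468, 0.0321]
ee_rot: [3.141, 0.0, -0.125]
force: [-0.3, -0.2, -0.3]
width: 0.0305
gripper_force: 0.0
t: 10.55
eef_pos: [0.433, 0.1472, 0.1595]
ee_rot: [-3.14, -0.002, -0.124]
force: [0.4, -0.2, -0.4]
width: 0.0875
gripper_force: 0.0
[0.43344763 0.14725661 0.15921796]
[262  84] 101
stick_1 [([59.0, 125.0], 0.72, array([0.5183, 0.3193])), ([262.0, 84.0], 0.69, array([0.5288, 0.1473]))]
lower_tray [([381.0, 89.0], 0.96, array([0.5143, 0.0474])), ([262.0, 87.0], 0.5, array([0.5286, 0.1485]))]
```

View pics/w3.png

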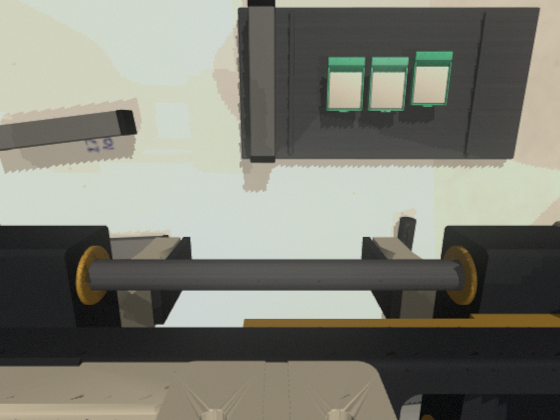

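The view shows the first stick square on the +y strip (262,84), clear of the rib and the blocks. Now I'll fetch the second thick stick at (514, 324).

```bash
python3 -m handwheel '[{"delta_pos":[0.27,0.59,0],"dr":[0,0,-8.3]},{"delta_pos":[0.27,0.59,0],"dr":[0,0,-8.3]},{"delta_pos":[0.27,0.59,0],"dr":[0,0,-8.3]},{"delta_pos":[0.27,0.59,0],"dr":[0,0,-8.3]},{"delta_pos":[0.27,0.59,0],"dr":[0,0,-8.3]},{"delta_pos":[0.27,0.59,0],"dr":[0,0,-8.3]},{"delta_pos":[0.27,0.59,0],"dr":[0,0,-8.3]},{"delta_pos":[0.27,0.59,-0.5],"dr":[0,0,-8.3]},{"delta_pos":[0.27,0.59,-0.7],"dr":[0,0,-8.5]},{"delta_pos":[0.27,0.59,-0.7],"dr":[0,0,-8.5]}]'; python3 -m handwheel '[{"delta_pos":[0,0,-0.6],"dr":[0,0,0]},{"delta_pos":[0,0,0],"dr":[0,0,0]},{"delta_pos":[0,0,0],"dr":[0,0,0]},{"delta_pos":[0,0,0],"dr":[0,0,0]}]'
```

```text
t: 11.7
eef_pos: [0.5149, 0.3245, 0.1]
ee_rot: [3.142, -0.0, -1.588]
force: [0.8, 0.6, 0.5]
width: 0.0875
gripper_force: 0.0
t: 12.1
eef_pos: [0.5145, 0.3239, 0.0841]
ee_rot: [-3.141, 0.001, -1.581]
force: [-0.1, 0.4, 0.9]
width: 0.0877
gripper_force: 0.0
```

```bash
python3 - <<'E'
from h import *
KE=cal('wrist');im=grab_frame('wrist');s=get_state();print(s['eef_pos'],np.degrees(s['ee_rot']))
v=cv2.cvtColor(im,cv2.COLOR_RGB2HSV)[:,:,2]
p=proj([.5143,.3,.02],KE)[0].round().astype(int);print(p,v[p[1],p[0]])
for th in (105,115,125):
    try:print(th,*rect_world(v<th,p,.02,KE,6))
    except Exception as e: print(e)
E
```

```text
[0.51444277 0.32398273 0.08439477] [-1.79929558e+02  6.72239247e-02 -9.05777147e+01]
[276 189] 94
105 [507.6 367.6] [419.2 224.3] -0.6
115 [510.7 367.6] [425.5 224.3] -0.6
125 [510.8 367.6] [425.7 224.3] -0.6
```

```bash
python3 -m handwheel '[{"delta_pos":[0,0,-0.7],"dr":[0,0,0]},{"delta_pos":[0,0,-0.7],"dr":[0,0,0]},{"delta_pos":[0,0,-0.4],"dr":[0,0,0]},{"delta_pos":[0,0,-0.17],"dr":[0,0,0]},{"delta_pos":[0,0,0],"dr":[0,0,0]},{"delta_pos":[0,0,0],"dr":[0,0,0]},{"delta_pos":[0,0,0],"dr":[0,0,0]}]' 0.2; python3 -m handwheel '[{"delta_pos":[0,0,0],"dr":[0,0,0]},{"delta_pos":[0,0,0],"dr":[0,0,0]},{"delta_pos":[0,0,0],"dr":[0,0,0]},{"delta_pos":[0,0,0],"dr":[0,0,0]},{"delta_pos":[0,0,0],"dr":[0,0,0]},{"delta_pos":[0,0,0],"dr":[0,0,0]},{"delta_pos":[0,0,0],"dr":[0,0,0]}]' 1 25
```

```text
t: 12.85
eef_pos: [0.5143, 0.3243, 0.0251]
ee_rot: [-3.141, 0.001, -1.581]
force: [-0.4, 0.2, -0.3]
width: 0.0383
gripper_force: 0.0
t: 13.55
eef_pos: [0.5139, 0.324, 0.0244]
ee_rot: [-3.141, 0.0, -1.581]
force: [-1.8, 0.1, 4.9]
width: 0.0197
gripper_force: 25.0
```

```bash
python3 -m handwheel '[{"delta_pos":[0,0,0.3],"dr":[0,0,0]},{"delta_pos":[0,0,0.6],"dr":[0,0,0]},{"delta_pos":[0,0,0.9],"dr":[0,0,0]},{"delta_pos":[0,0,0.9],"dr":[0,0,0]},{"delta_pos":[-0.2,-0.6,0.9],"dr":[0,0,8]},{"delta_pos":[-0.2,-0.8,0.9],"dr":[0,0,8]},{"delta_pos":[-0.2,-0.9,0.6],"dr":[0,0,8]},{"delta_pos":[-0.2,-0.9,0.4],"dr":[0,0,8]},{"delta_pos":[-0.2,-0.9,0],"dr":[0,0,8]},{"delta_pos":[-0.2,-0.9,0],"dr":[0,0,8]}]'; python3 -m handwheel '[{"delta_pos":[-0.3,-0.9,0],"dr":[0,0,8]},{"delta_pos":[-0.3,-0.9,0],"dr":[0,0,8]},{"delta_pos":[-0.3,-0.9,0],"dr":[0,0,8]},{"delta_pos":[-0.3,-0.9,0],"dr":[0,0,8]},{"delta_pos":[-0.3,-0.9,0],"dr":[0,0,3.2]},{"delta_pos":[-0.3,-0.9,0],"dr":[0,0,0]},{"delta_pos":[-0.3,-0.9,0],"dr":[0,0,0]},{"delta_pos":[0,-0.9,0],"dr":[0,0,0]},{"delta_pos":[0,0,0],"dr":[0,0,0]},{"delta_pos":[0,0,0],"dr":[0,0,0]}]';python3 -m handwheel '[{"delta_pos":[0,0,0],"dr":[0,0,0]},{"delta_pos":[0,0,0],"dr":[0,0,0]}]'
python3 - <<'E'
from h import *
s=get_state();KE=cal('wrist');im=grab_frame('wrist');cv2.imwrite('pics/w4.png',im[:,:,::-1])
p,r=s['eef_pos'],s['ee_rot'];print(p,np.degrees(r))
for q,z in [('lower_tray',0),('strip_a',.008),('stick_1',.018)]:
    print(q,[(np.round(d['location']).tolist(),round(d['conf'],2),to_plane(d['location'],z,KE)[0,:2].round(4)) for d in mark_of('wrist',q)])
a=r[2];u=np.array([np.cos(a),np.sin(a),0]);n=np.array([-u[1],u[0],0])
for o in (-3,-1.5,0,1.5,3):
  c=np.array([p[0],p[1],0])+u*(.060+o/1e3);b=p[2]-.0245
  print(o,[proj(c+n*k+[0,0,b+z],KE)[0].round().tolist() for k in(-.01,.01) for z in (0,.02)])
E
```

```text
t: 14.55
eef_pos: [0.4774, 0.1728, 0.1899]
ee_rot: [-3.14, 0.0, -0.737]
force: [0.4, -0.2, -1.1]
width: 0.0196
gripper_force: 25.0
t: 15.55
eef_pos: [0.4147, -0.0426, 0.1893]
ee_rot: [-3.141, -0.0, -0.131]
force: [0.1, 0.0, -1.7]
width: 0.0197
gripper_force: 25.0
t: 15.75
eef_pos: [0.415, -0.0416, 0.1891]
ee_rot: [-3.142, -0.0, -0.128]
force: [0.6, -0.2, -0.8]
width: 0.0199
gripper_force: 25.0
[ 0.41496355 -0.04157716  0.18914206] [-1.79995023e+02 -2.52100641e-03 -7.33318965e+00]
lower_tray [([169.0, 96.0], 0.82, array([0.5164, 0.0484]))]
strip_a [([57.0, 97.0], 0.92, array([0.5281, 0.1492])), ([274.0, 97.0], 0.58, array([ 0.5019, -0.0503]))]
stick_1 [([51.0, 92.0], 0.88, array([0.5313, 0.1476])), ([274.0, 255.0], 0.8, array([ 0.3499, -0.0303]))]
-3 [[298.0, 140.0], [301.0, 143.0], [257.0, 140.0], [255.0, 143.0]]
-1.5 [[298.0, 137.0], [301.0, 139.0], [257.0, 137.0], [254.0, 140.0]]
0 [[298.0, 134.0], [301.0, 136.0], [257.0, 134.0], [254.0, 136.0]]
1.5 [[298.0, 131.0], [301.0, 132.0], [257.0, 131.0], [254.0, 132.0]]
3 [[298.0, 128.0], [301.0, 129.0], [257.0, 128.0], [254.0, 129.0]]
```

View pics/w4.png

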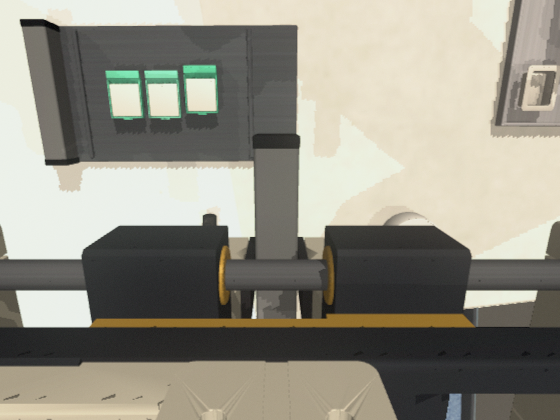

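Tray and first stick are unmoved. The bare −y strip mark is at (274,97), i.e. (501.9, −50.3) mm, against (502.5, −51.0) computed. I'll place the second stick there.

```bash
python3 -m handwheel '[{"delta_pos":[0.6,-0.1,-0.2],"dr":[0,0,0]},{"delta_pos":[0.8,-0.1,-0.3],"dr":[0,0,0]},{"delta_pos":[0.8,-0.1,-0.5],"dr":[0,0,0]},{"delta_pos":[0.73,0,-0.8],"dr":[0,0,0]},{"delta_pos":[0,0,-0.8],"dr":[0,0,0]},{"delta_pos":[0,0,-0.8],"dr":[0,0,0]},{"delta_pos":[0,0,-0.6],"dr":[0,0,0]},{"delta_pos":[0,0,0],"dr":[0,0,0]},{"delta_pos":[0,0,0],"dr":[0,0,0]},{"delta_pos":[0,0,0],"dr":[0,0,0]}]'; python3 -m handwheel '[{"delta_pos":[0,0,0],"dr":[0,0,0]}]'
```

```text
t: 16.95
eef_pos: [0.5036, -0.0509, 0.0702]
ee_rot: [-3.141, -0.002, -0.128]
force: [-0.3, 0.4, -1.1]
width: 0.0204
gripper_force: 25.0
t: 17.05
eef_pos: [0.5035, -0.0509, 0.0703]
ee_rot: [-3.141, -0.002, -0.129]
force: [-1.3, 0.2, -0.3]
width: 0.0199
gripper_force: 25.0
```

```bash
python3 -m handwheel '[{"delta_pos":[0,0,-0.4],"dr":[0,0,0]},{"delta_pos":[0,0,-0.4],"dr":[0,0,0]},{"delta_pos":[0,0,-0.2],"dr":[0,0,0]},{"delta_pos":[0,0,-0.1],"dr":[0,0,0]},{"delta_pos":[0,0,-0.05],"dr":[0,0,0]},{"delta_pos":[0,0,0],"dr":[0,0,0]},{"delta_pos":[0,0,0],"dr":[0,0,0]},{"delta_pos":[0,0,0],"dr":[0,0,0]}]'; python3 -m handwheel '[{"delta_pos":[0,0,-0.04],"dr":[0,0,0]},{"delta_pos":[0,0,-0.02],"dr":[0,0,0]},{"delta_pos":[0,0,0],"dr":[0,0,0]},{"delta_pos":[0,0,0],"dr":[0,0,0]}]'
```

```text
t: 17.85
eef_pos: [0.5029, -0.0511, 0.0349]
ee_rot: [-3.141, -0.001, -0.129]
force: [0.5, -0.1, -1.2]
width: 0.0201
gripper_force: 25.0
t: 18.25
eef_pos: [0.5027, -0.0512, 0.0328]
ee_rot: [3.142, -0.0, -0.129]
force: [-0.4, 0.1, -0.1]
width: 0.0197
gripper_force: 25.0
```

```bash
python3 -m handwheel '[{"delta_pos":[0,0,-0.02],"dr":[0,0,0]},{"delta_pos":[0,0,-0.01],"dr":[0,0,0]},{"delta_pos":[0,0,0],"dr":[0,0,0]},{"delta_pos":[0,0,0],"dr":[0,0,0]}]'
```

```text
t: 18.65
eef_pos: [0.5028, -0.0512, 0.0324]
ee_rot: [-3.142, -0.0, -0.129]
force: [-2.0, 0.0, 5.2]
width: 0.0193
gripper_force: 25.0
```

```bash
python3 -m handwheel '[{"delta_pos":[0,0,0],"dr":[0,0,0]},{"delta_pos":[0,0,0],"dr":[0,0,0]},{"delta_pos":[0,0,0],"dr":[0,0,0]},{"delta_pos":[0,0,0],"dr":[0,0,0]}]' 0.3;  python3 -m handwheel '[{"delta_pos":[0,0,0.2],"dr":[0,0,0]},{"delta_pos":[0,0,0.4],"dr":[0,0,0]},{"delta_pos":[0,0,0.8],"dr":[0,0,0]},{"delta_pos":[0,0,1],"dr":[0,0,0]},{"delta_pos":[0,0,1],"dr":[0,0,0]},{"delta_pos":[-0.3,-0.5,1],"dr":[0,0,0]},{"delta_pos":[-0.3,-0.9,1],"dr":[0,0,0]},{"delta_pos":[-0.3,-0.9,1],"dr":[0,0,0]},{"delta_pos":[-0.3,-0.9,1],"dr":[0,0,0]},{"delta_pos":[-0.3,-0.9,0.9],"dr":[0,0,0]}]' -1;  python3 -m handwheel '[{"delta_pos":[-0.3,-1,0],"dr":[0,0,0]},{"delta_pos":[-0.3,-1,0],"dr":[0,0,0]},{"delta_pos":[-0.3,-1,0],"dr":[0,0,0]},{"delta_pos":[-0.3,-1,0],"dr":[0,0,0]},{"delta_pos":[0,-1,0],"dr":[0,0,0]},{"delta_pos":[0,0,0],"dr":[0,0,0]},{"delta_pos":[0,0,0],"dr":[0,0,0]},{"delta_pos":[0,0,0],"dr":[0,0,0]},{"delta_pos":[0,0,0],"dr":[0,0,0]}]'
python3 - <<'E'
from h import *
s=get_state();KE=cal('wrist');im=grab_frame('wrist');cv2.imwrite('pics/w5.png',im[:,:,::-1])
np.savez('w5.npz',K=KE[0],E=KE[1])
p,r=s['eef_pos'],s['ee_rot'];print(p,np.degrees(r))
for q,z in [('upper_tray',0)]:
    print(q,[(np.round(d['location']).tolist(),round(d['conf'],2),to_plane(d['location'],z,KE)[0,:2].round(4)) for d in mark_of('wrist',q)])
v=cv2.cvtColor(im,cv2.COLOR_RGB2HSV)[:,:,2];P=proj([.553,-.327,.052],KE)[0].round().astype(int);print(P,v[P[1],P[0]],v[P[1]-1,P[0]-30:P[0]+30:3])
for th in (35,45,55,65):
    try: print(th,*rect_world(v<th,P,.052,KE,8))
    except Exception as e: print(th,e)
E
```

```text
t: 19.05
eef_pos: [0.5027, -0.0512, 0.0318]
ee_rot: [3.142, 0.0, -0.129]
force: [-0.0, 0.7, -0.2]
width: 0.0305
gripper_force: 0.0
t: 20.05
eef_pos: [0.4569, -0.1752, 0.2839]
ee_rot: [-3.141, -0.002, -0.128]
force: [1.0, -0.1, -0.3]
width: 0.0878
gripper_force: 0.0
t: 20.95
eef_pos: [0.4218, -0.3234, 0.2814]
ee_rot: [-3.142, -0.001, -0.128]
force: [-0.8, 1.1, 0.5]
width: 0.0877
gripper_force: 0.0
[ 0.42178472 -0.32344047  0.2813772 ] [-1.79999398e+02 -3.58284618e-02 -7.32297035e+00]
upper_tray [([266.0, 61.0], 0.69, array([ 0.5572, -0.3286])), ([47.0, 138.0], 0.55, array([ 0.504 , -0.0437]))]
[264  57] 29 [129 129 122 120 118  83  83  91  78  29  36  33  93 125 124 128 130 129
 134 129]
35 [ 557.8 -327.7] [93.3 10.3] -7.7
45 [ 555.3 -327.3] [98.4 10.5] -7.7
55 [ 555.3 -327.2] [98.4 10.6] -7.7
65 [ 554.8 -327.6] [99.4 11.7] -7.7
```

View pics/w5.png

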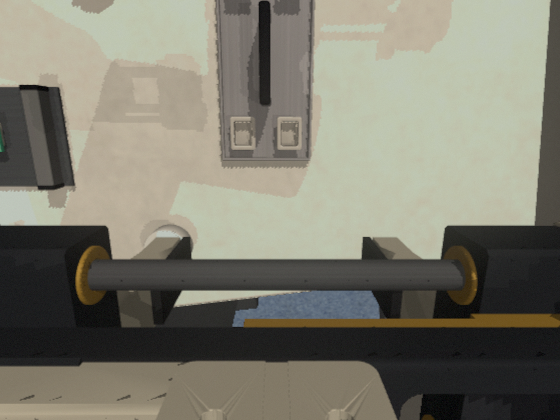

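The handle bar runs through (264,52) with its centre at (555, −327) mm and its axis at −7.7°. Its measured length is 98–99 mm against the 100 mm given. The second stick sits at (42,135) on its strip.

```bash
python3 -m handwheel '[{"delta_pos":[0.6,-0.13,0],"dr":[0,0,-0.4]},{"delta_pos":[0.95,0,-0.3],"dr":[0,0,0]},{"delta_pos":[1,0,-0.6],"dr":[0,0,0]},{"delta_pos":[1,0,-1],"dr":[0,0,0]},{"delta_pos":[0.9,0,-1],"dr":[0,0,0]},{"delta_pos":[0,0,-1],"dr":[0,0,0]},{"delta_pos":[0,0,-1],"dr":[0,0,0]},{"delta_pos":[0,0,-0.8],"dr":[0,0,0]},{"delta_pos":[0,0,-0.4],"dr":[0,0,0]},{"delta_pos":[0,0,0],"dr":[0,0,0]}]';  python3 -m handwheel '[{"delta_pos":[0,0,0],"dr":[0,0,0]},{"delta_pos":[0,0,0],"dr":[0,0,0]},{"delta_pos":[0,0,0],"dr":[0,0,0]}]'
```

```text
t: 22.05
eef_pos: [0.5544, -0.3274, 0.0963]
ee_rot: [-3.141, 0.003, -0.135]
force: [-0.0, 0.2, -0.3]
width: 0.0878
gripper_force: 0.0
t: 22.35
eef_pos: [0.556, -0.3283, 0.0994]
ee_rot: [3.141, -0.002, -0.136]
force: [0.7, 0.2, 0.4]
width: 0.0876
gripper_force: 0.0
```

```bash
python3 -m handwheel '[{"delta_pos":[0,0.02,-0.6],"dr":[0,0,0]},{"delta_pos":[0,0,-0.6],"dr":[0,0,0]},{"delta_pos":[0,0,-0.45],"dr":[0,0,0]},{"delta_pos":[0,0,0],"dr":[0,0,0]},{"delta_pos":[0,0,0],"dr":[0,0,0]},{"delta_pos":[0,0,0],"dr":[0,0,0]},{"delta_pos":[0,0,0],"dr":[0,0,0]}]' 0.3;  python3 -m handwheel '[{"delta_pos":[0,0,0],"dr":[0,0,0]},{"delta_pos":[0,0,0],"dr":[0,0,0]},{"delta_pos":[0,0,0],"dr":[0,0,0]},{"delta_pos":[0,0,0],"dr":[0,0,0]},{"delta_pos":[0,0,0],"dr":[0,0,0]},{"delta_pos":[0,0,0],"dr":[0,0,0]}]' 1 55
```

```text
t: 23.05
eef_pos: [0.5558, -0.3277, 0.0494]
ee_rot: [3.141, -0.002, -0.136]
force: [-0.5, -0.2, -0.5]
width: 0.0372
gripper_force: 0.0
t: 23.65
eef_pos: [0.5553, -0.3276, 0.0486]
ee_rot: [3.141, -0.0, -0.136]
force: [-1.6, -0.4, 3.2]
width: 0.0114
gripper_force: 55.0
```

```bash
python3 -m handwheel '[{"delta_pos":[0,0,0.2],"dr":[0,0,0]},{"delta_pos":[0,0,0.3],"dr":[0,0,0]},{"delta_pos":[0,0,0.5],"dr":[0,0,0]},{"delta_pos":[0,0,0.7],"dr":[0,0,0]},{"delta_pos":[0,0,0.7],"dr":[0,0,0]},{"delta_pos":[0,0,0.7],"dr":[0,0,0]},{"delta_pos":[0,0,0.5],"dr":[0,0,0]},{"delta_pos":[0,0,0.3],"dr":[0,0,0]},{"delta_pos":[0,0,0],"dr":[0,0,0]},{"delta_pos":[0,0,0],"dr":[0,0,0]}]'; python3 -m handwheel '[{"delta_pos":[0,0,0],"dr":[0,0,0]},{"delta_pos":[0,0,0],"dr":[0,0,0]}]'; python3 -c "
from h import *
print(get_state()['moment'].round(2),np.degrees(get_state()['ee_rot']))"
```

```text
t: 24.65
eef_pos: [0.5549, -0.3272, 0.1651]
ee_rot: [-3.141, 0.0, -0.136]
force: [-0.4, 0.2, -3.7]
width: 0.0114
gripper_force: 55.0
t: 24.85
eef_pos: [0.5547, -0.3273, 0.1643]
ee_rot: [-3.141, 0.002, -0.136]
force: [-0.0, 0.5, -3.5]
width: 0.0115
gripper_force: 55.0
[-0.02 -0.05  0.01] [-1.79980739e+02  1.03231022e-01 -7.78442393e+00]
```

```bash
python3 -m handwheel '[{"delta_pos":[0,0.2,0.2],"dr":[0,0,-2]},{"delta_pos":[0,0.4,0.3],"dr":[0,0,-4]},{"delta_pos":[0,0.6,0.3],"dr":[0,0,-5]},{"delta_pos":[-0.1,0.7,0.3],"dr":[0,0,-5]},{"delta_pos":[-0.1,0.7,0.1],"dr":[0,0,-5]},{"delta_pos":[-0.1,0.7,0],"dr":[0,0,-5]},{"delta_pos":[-0.1,0.7,0],"dr":[0,0,-5]},{"delta_pos":[-0.1,0.7,0],"dr":[0,0,-5]},{"delta_pos":[-0.1,0.7,0],"dr":[0,0,-5]},{"delta_pos":[-0.1,0.7,0],"dr":[0,0,-5]}]'; python3 -m handwheel '[{"delta_pos":[-0.1,0.7,0],"dr":[0,0,-5]},{"delta_pos":[-0.1,0.7,0],"dr":[0,0,-5]},{"delta_pos":[-0.1,0.7,0],"dr":[0,0,-5]},{"delta_pos":[-0.1,0.7,0],"dr":[0,0,-5]},{"delta_pos":[-0.1,0.7,0],"dr":[0,0,-5]},{"delta_pos":[-0.1,0.7,0],"dr":[0,0,-5]},{"delta_pos":[0,0.7,0],"dr":[0,0,-5]},{"delta_pos":[0,0.7,0],"dr":[0,0,-5]},{"delta_pos":[0,0.5,0],"dr":[0,0,-2]},{"delta_pos":[0,0.3,0],"dr":[0,0,-1.5]}]'; python3 -m handwheel '[{"delta_pos":[0,0,0],"dr":[0,0,0]},{"delta_pos":[0,0,0],"dr":[0,0,0]},{"delta_pos":[0,0,0],"dr":[0,0,0]},{"delta_pos":[0,0,0],"dr":[0,0,0]},{"delta_pos":[0,0,0],"dr":[0,0,0]}]'
python3 - <<'E'
from h import *
s=get_state();print(np.degrees(s['ee_rot']),s['eef_pos'])
im=grab_frame('scene');cv2.imwrite('pics/s6.png',cv2.resize(im[80:280,180:400,::-1],None,fx=2.7,fy=2.7,interpolation=2))
KE=cal('top');im=grab_frame('top');cv2.imwrite('pics/t6.png',im[:,:,::-1])
E
```

```text
t: 25.85
eef_pos: [0.5338, -0.1437, 0.2009]
ee_rot: [3.141, 0.001, -0.942]
force: [0.1, 0.6, -3.2]
width: 0.0119
gripper_force: 55.0
t: 26.85
eef_pos: [0.5161, 0.0486, 0.201]
ee_rot: [3.141, -0.0, -1.698]
force: [-0.3, 0.0, -3.8]
width: 0.0114
gripper_force: 55.0
t: 27.35
eef_pos: [0.5162, 0.0471, 0.2014]
ee_rot: [3.142, -0.0, -1.698]
force: [-0.4, -0.4, -3.8]
width: 0.011
gripper_force: 55.0
[ 1.79998642e+02 -1.48206783e-03 -9.73050122e+01] [0.51619297 0.04709945 0.2013929 ]
```

View pics/s6.png

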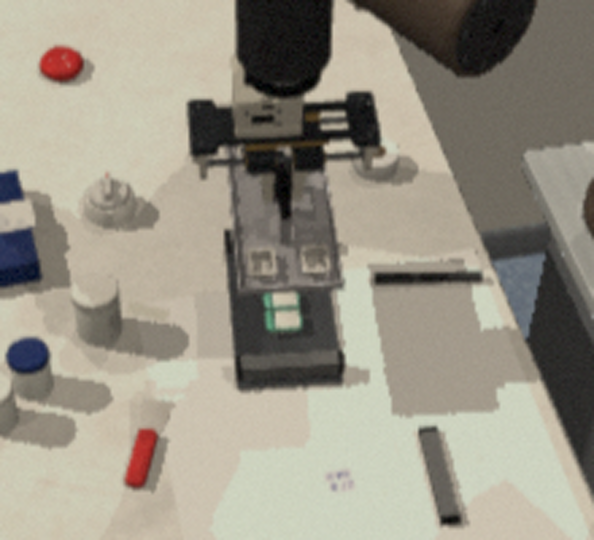

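The upper tray hangs level and aligned above the lower one. The stick on the +y strip, at (290,370) in the crop, is in place. Lowering gently.

```bash
python3 -m handwheel '[{"delta_pos":[-0.03,0.04,-0.2],"dr":[0,0,0]},{"delta_pos":[0,0,-0.4],"dr":[0,0,0]},{"delta_pos":[0,0,-0.5],"dr":[0,0,0]},{"delta_pos":[0,0,-0.6],"dr":[0,0,0]},{"delta_pos":[0,0,-0.6],"dr":[0,0,0]},{"delta_pos":[0,0,-0.5],"dr":[0,0,0]},{"delta_pos":[0,0,-0.4],"dr":[0,0,0]},{"delta_pos":[0,0,-0.3],"dr":[0,0,0]},{"delta_pos":[0,0,-0.2],"dr":[0,0,0]},{"delta_pos":[0,0,-0.1],"dr":[0,0,0]}]'; python3 -m handwheel '[{"delta_pos":[0,0,0],"dr":[0,0,0]},{"delta_pos":[0,0,0],"dr":[0,0,0]},{"delta_pos":[0,0,0],"dr":[0,0,0]},{"delta_pos":[0,0,0],"dr":[0,0,0]}]'
```

```text
t: 28.45
eef_pos: [0.5153, 0.0487, 0.0869]
ee_rot: [3.141, -0.0, -1.698]
force: [0.1, -0.7, -3.3]
width: 0.0113
gripper_force: 55.0
t: 28.85
eef_pos: [0.5156, 0.0488, 0.0879]
ee_rot: [-3.141, 0.001, -1.698]
force: [-1.2, -1.0, -3.8]
width: 0.0114
gripper_force: 55.0
```

```bash
python3 -m handwheel '[{"delta_pos":[0,-0.01,-0.1],"dr":[0,0,0]},{"delta_pos":[0,0,-0.1],"dr":[0,0,0]},{"delta_pos":[0,0,-0.1],"dr":[0,0,0]},{"delta_pos":[0,0,0],"dr":[0,0,0]},{"delta_pos":[0,0,0],"dr":[0,0,0]},{"delta_pos":[0,0,0],"dr":[0,0,0]},{"delta_pos":[0,0,0],"dr":[0,0,0]}]'; python3 -m handwheel '[{"delta_pos":[0,0,-0.03],"dr":[0,0,0]},{"delta_pos":[0,0,0],"dr":[0,0,0]},{"delta_pos":[0,0,0],"dr":[0,0,0]},{"delta_pos":[0,0,0],"dr":[0,0,0]}]'; python3 -c "
from h import *
print(get_state()['moment'].round(2))"
```

```text
t: 29.55
eef_pos: [0.5154, 0.0485, 0.0785]
ee_rot: [-3.141, 0.0, -1.698]
force: [-0.2, -0.3, -3.2]
width: 0.011
gripper_force: 55.0
t: 29.95
eef_pos: [0.5153, 0.0484, 0.0775]
ee_rot: [-3.142, 0.0, -1.698]
force: [-0.3, -0.1, -3.5]
width: 0.0114
gripper_force: 55.0
[ 0.06 -0.04 -0.05]
```

```bash
python3 -m handwheel '[{"delta_pos":[0,0,-0.03],"dr":[0,0,0]},{"delta_pos":[0,0,0],"dr":[0,0,0]},{"delta_pos":[0,0,0],"dr":[0,0,0]},{"delta_pos":[0,0,0],"dr":[0,0,0]}]'; python3 -m handwheel '[{"delta_pos":[0,0,-0.02],"dr":[0,0,0]},{"delta_pos":[0,0,0],"dr":[0,0,0]},{"delta_pos":[0,0,0],"dr":[0,0,0]},{"delta_pos":[0,0,0],"dr":[0,0,0]}]'; python3 -c "
from h import *
print(get_state()['moment'].round(2))"
```

```text
t: 30.35
eef_pos: [0.5153, 0.0484, 0.0766]
ee_rot: [3.142, -0.0, -1.698]
force: [0.6, 0.6, -4.1]
width: 0.0113
gripper_force: 55.0
t: 30.75
eef_pos: [0.5153, 0.0484, 0.0765]
ee_rot: [-3.141, 0.0, -1.698]
force: [-3.7, 0.9, 6.3]
width: 0.0114
gripper_force: 55.0
[ 0.29  1.26 -0.05]
```

```bash
python3 -m handwheel '[{"delta_pos":[0,0,0.01],"dr":[0,0,0]},{"delta_pos":[0,0,0],"dr":[0,0,0]},{"delta_pos":[0,0,0],"dr":[0,0,0]}]' - 10; python3 -m handwheel '[{"delta_pos":[0,0,0],"dr":[0,0,0]},{"delta_pos":[0,0,0],"dr":[0,0,0]},{"delta_pos":[0,0,0],"dr":[0,0,0]},{"delta_pos":[0,0,0],"dr":[0,0,0]},{"delta_pos":[0,0,0],"dr":[0,0,0]},{"delta_pos":[0,0,0],"dr":[0,0,0]}]' 0.2; python3 -m handwheel '[{"delta_pos":[0,0,0.2],"dr":[0,0,0]},{"delta_pos":[0,0,0.4],"dr":[0,0,0]},{"delta_pos":[0,0,0.8],"dr":[0,0,0]},{"delta_pos":[0,0,1],"dr":[0,0,0]},{"delta_pos":[0,0,1],"dr":[0,0,0]},{"delta_pos":[-0.2,0.5,1],"dr":[0,0,0]},{"delta_pos":[-0.2,1,1],"dr":[0,0,0]},{"delta_pos":[-0.2,1,1],"dr":[0,0,0]},{"delta_pos":[-0.2,1,1],"dr":[0,0,0]},{"delta_pos":[-0.2,1,0.6],"dr":[0,0,0]}]'; python3 -m handwheel '[{"delta_pos":[0,1,0],"dr":[0,0,0]},{"delta_pos":[0,1,0],"dr":[0,0,0]},{"delta_pos":[0,1,0],"dr":[0,0,0]},{"delta_pos":[0,0.5,0],"dr":[0,0,0]},{"delta_pos":[0,0,0],"dr":[0,0,0]},{"delta_pos":[0,0,0],"dr":[0,0,0]},{"delta_pos":[0,0,0],"dr":[0,0,0]},{"delta_pos":[0,0,0],"dr":[0,0,0]},{"delta_pos":[0,0,0],"dr":[0,0,0]}]'
python3 - <<'E'
from h import *
s=get_state();KW=cal('wrist');iw=grab_frame('wrist');print(s['eef_pos'])
KT=cal('top');it=grab_frame('top');isc=grab_frame('scene')
c1=np.vstack([cv2.resize(it[190:270,250:350],(400,320),interpolation=2),cv2.resize(isc[140:240,230:330],(400,280),interpolation=2)])
cv2.imwrite('pics/f.png',np.hstack([c1,cv2.resize(iw,(400,300))if 0 else cv2.resize(iw[0:420,140:420],(400,600))])[:,:,::-1])
cv2.imwrite('pics/wf.png',iw[:,:,::-1]);np.savez('wf.npz',K=KW[0],E=KW[1])
for n,KE in(('wrist',KW),('top',KT)):
  for q,z in [('upper_tray',.028),('lower_tray',0),('stick_1',.018)]:
    print(n,q,[(np.round(d['location']).tolist(),round(d['conf'],2),to_plane(d['location'],z,KE)[0,:2].round(4)) for d in mark_of(n,q)][:3])
E
```

```text
t: 31.05
eef_pos: [0.5154, 0.0484, 0.0765]
ee_rot: [-3.141, -0.0, -1.698]
force: [-3.0, -0.5, 4.7]
width: 0.0121
gripper_force: 10.0
t: 31.65
eef_pos: [0.5153, 0.0484, 0.0763]
ee_rot: [-3.142, -0.0, -1.698]
force: [-0.5, 0.0, 0.6]
width: 0.0348
gripper_force: 0.0
t: 32.65
eef_pos: [0.4853, 0.1845, 0.3204]
ee_rot: [-3.138, 0.003, -1.698]
force: [0.8, -0.0, -1.4]
width: 0.0351
gripper_force: 0.0
t: 33.55
eef_pos: [0.4854, 0.2877, 0.3166]
ee_rot: [-3.141, 0.0, -1.699]
force: [0.9, 0.2, 0.3]
width: 0.0347
gripper_force: 0.0
[0.48541086 0.28771678 0.31661196]
wrist upper_tray []
wrist lower_tray []
wrist stick_1 []
top upper_tray [([301.0, 228.0], 0.95, array([0.5198, 0.0462])), ([269.0, 224.0], 0.65, array([0.53 , 0.146]))]
top lower_tray []
top stick_1 [([187.0, 154.0], 0.6, array([0.7386, 0.4055]))]
```

View pics/f.png

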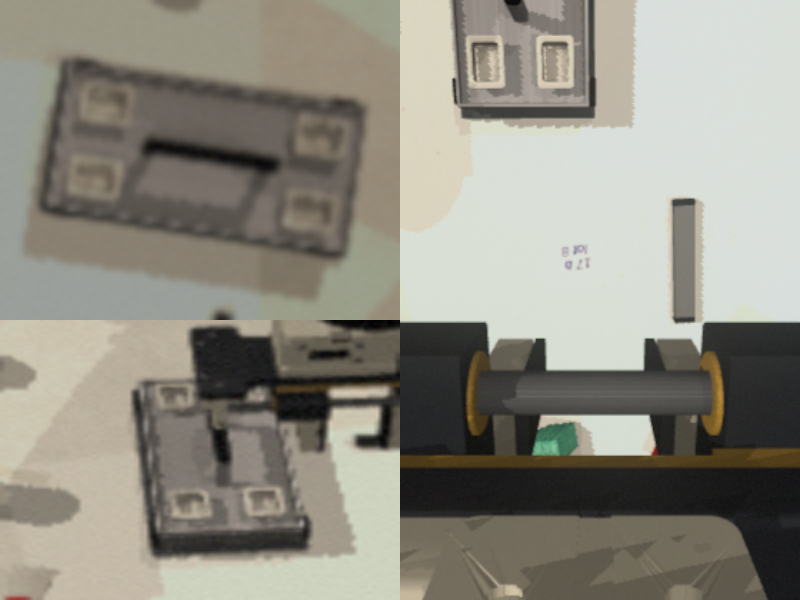

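The final view shows the upper tray level and square over the lower one, with an even dark margin all round and the gripper clear of everything. The top-camera mark at (301,228) is within about 1 px of the lower tray's original (300,228). Handing in.

```bash
python3 -c "
from station import *
print(job_done())"
```

```text
the job is handed in; nothing more can be done
None
```

I laid both thick sticks across the lower tray's end strips and set the upper tray down level, centred and aligned on them; I handed the job in at about 34 s, and no verdict came back.

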